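Stock the empty butter well and close it

ROBOT

A 6-joint arm with a two-finger parallel gripper is mounted at the origin on a cart in front of the work surface, level with it; the furniture and walls round the work are solid. World frame = base frame: x ahead of the robot, y to its left, z up, the work surface at z = 0. Lengths are in m, angles in degrees, forces in N, time in s.
With the tool pointing down it reaches from about 0.4 to 0.825 m from the base axis. Payload 7 kg.
Tool frame: the origin (TCP) lies at the very end of the fingers, on their centre line; the grasp point (between the pads) lies 19 mm behind it (r.hold_point_z is the distance from the TCP to the grasp point, in m); z points along the fingers, y is the direction in which the jaws open and shut (so a half turn about z gives the same grasp; the last joint's range is limited). The gripper opens to 88 mm and grips with 3 to 60 N. Pads are 19 mm wide; open, the fingers measure 130 mm over their backs; the gripper's body (78 mm by 193 mm) begins 47 mm behind the grasp point.
Start: joints at [-59.696, 20.546, 0.682, 0, -70.136, -16.507], TCP at [0.161, -0.656, 0.227] pointing down, gripper open.
Joint ranges: [-176.03, 176.03], [-82.01, 121.73], [-58.28, 71.71], [-173.87, 95.51], [-174.79, -0.11], [-173.66, 173.66]. Speed limits (degrees/s): [136.94, 136.94, 172.46, 180, 180, 180].

INTERFACE

Orientations are given as [roll, pitch, yaw] about the fixed x, y, z axes, in that order (R = Rz(yaw) Ry(pitch) Rx(roll)).
In Python, from plant import r gives the robot as it stands. The module is installed in compiled form; this text tells all that it offers.
- The arm moves only by the shell command python3 -m inch 'ROWS' [FORCE]. ROWS is text: rows parted by semicolons, each of 7 numbers parted by spaces: the shift along the tool's x, y, z in m, then the turn, a rotation vector about the tool's x, y, z in rad, then the opening, from 0 (shut) to 1 (fully open). In form: tx ty tz ax ay az jaw; .... A call has 1 to 20 rows; each row shifts and turns the commanded pose from where the row before left it, along the tool's axes as they then stand; what a row does not reach is not made up. A row lasts 1/12 s, in which the tool goes at most 41.7 mm and 7.16 degrees, less where a joint would pass 70% of its speed; a pose out of reach is approached as far as the arm can. A call with a gripper value outside its range is refused whole. The fingers move at their own pace and stop on an object; FORCE is the grip in N (left out, the last holds). Time passes only in rows, so rows that do not move let the fingers close. It gives the time, the measured TCP pose, the force and the opening at its end, in the units of the state.
- r.get_state(): the state, without advancing time (a new reading comes with each control period).
- r.capture(name): name is "scene" or "top"; returns the picture (400x640x3 uint8, red, green, blue); there is no depth.
- r.camera_params(name): a dict with "vfov" (degrees; the focal length in pixels is half the picture's height over the tangent of half this angle, whatever the lens; pixels are square), "cx", "cy" (the principal point, pixels), "R" (3x3) and "t" (3): a world point X has camera coordinates R X + t. Camera axes: x right, y down, z forward; pixel columns grow to the right and rows downward; lengths in m; the calibration is good to about 2 mm. A picture is of the moment at which its call begins. camera_params takes no time and is no camera call.
- r.close_job(): hands the job in, once; it reports no verdict.
Trained networks look in the newest picture that a camera, given by its name, has taken for a name from the list of things; names that differ only in an ending like _2 or _b are one class to them, and where a whole thing is asked for, a point or a joint stands for the part that bears it (a point fixed in the world has none). Each returns a list of dicts, best first, with "p" (0 to 1); they miss things now and then, are a little off and sometimes report something else, mostly with a low value. They report only what shows in the picture. A call takes as long as a camera call.
- r.recognise(target, camera): "xy" ([column, row] in pixels, amid what is visible of it).
The state is a dict: "time_s": time; "joints": joint angles; "qd": joint speeds; "joint_torque": joint torques, N m; "tcp_pos": TCP position; "eef_rot": TCP orientation; "contact_force": force on the tool from outside, world axes, zero at the start; "moment": the same for the moment, N m; "gripper_width": finger opening in m.
Only numpy, scipy, OpenCV 4.12 (cv2) and the standard library are available. Lean on these libraries where they do the work, as an engineer would, in place of code of your own. Each camera call takes 0.05 s, during which the arm holds its last target.

TASK

Lay the loose stick of butter flat in whichever well of the butter keeper is empty, then take the keeper's wooden cover by its handle, lift it a little so that its feet clear the stop bumps, and slide it all the way over the stick you put in, so that it lies shut. The well that already holds butter is in use: leave its stick where it is and never slide the cover over it. Do not knock over the black pepper mill.

Things in the scene. Friction and masses are not known exactly. Their poses are not given: they have to be found in the camera images.
- keeper: steel butter keeper, fixed, 190 (x) x 312 (y) x 40 mm. Origin: centre of underside; x away from the robot, y to the left = the way the cover slides. Two open wells centred at y = +102 and -102 mm, each 150 (x) x 96 mm (y) inside, wall tops at z = 40, floor (white liner) at z = 7. Closed deck between, where the cover is parked. Which well holds butter at the start differs.
- cover (a joint): cover along the keeper's y, m: 0 parked in the middle, +0.102 fully over the +y well, -0.102 fully over the -y well. While down, its feet stand between two stop bumps and it moves only about 2 mm either way; raised 7 mm or more it passes them. From 0.023 m on, either way, it is past the bump, can be lowered and slides freely (friction about 1 N).
- cover_lift (a joint): height of the cover above its rest, m: 0 down, at most 0.016. The cover weighs about 0.27 kg and sinks back by its own weight when let go; it is captive and can not be taken off or turned.
- handle (a point): centre of the cover's handle: upright dark steel bar 12 mm thick (keeper's y), 36 long (x), 30 high, reaching 15 mm above and below this point, standing on the cover. Parked and down it is at x = -58, y = 0, z = 66 mm of the keeper. The cover is a wooden plate 192 (x) x 104 (y) x 6 mm, underside at z = 45 when down. Axes as the keeper's.
- fresh_centre (a point): centre of the loose stick of butter on the worktop, right of the keeper: a rigid wrapped block 33 (x) x 120 (y) x 32 mm (z), about 0.11 kg, long way along its own y. It fits a well only with its long way about along the keeper's x.
- used_centre (a point): centre of the like stick that already lies in one of the two wells, 33 (x) x 120 (y) x 32 mm (z).
- pepper_mill: tall black pepper mill, 52 mm across, 184 mm high, that stands loose on the worktop behind the task's things; origin at the centre of its underside.

How it is judged (in metres and radians):
On the way:
1. the loose stick lies flat in the well that was empty (((y of fresh_centre in the frame of keeper between 0.055 and 0.149 m and y of used_centre in the frame of keeper between -0.149 and -0.055 m) or (y of fresh_centre in the frame of keeper between -0.149 and -0.055 m and y of used_centre in the frame of keeper between 0.055 and 0.149 m)) and x of fresh_centre in the frame of keeper between -0.075 and 0.075 m and z of fresh_centre in the frame of keeper between 0.018 and 0.028 m and angle between fresh_centre's own z axis and vertical below 0.12 rad), for 0.2 s.
At the end, for the whole second after the job is handed in: The stick from the worktop lies flat (tilt under 0.12 rad, centre 18 to 28 mm above the keeper's underside) in the well that was empty, the other stick lies flat in its own well, the cover is within 5 mm of its full travel over the newly filled well and down within 3 mm ((((y of fresh_centre in the frame of keeper between 0.055 and 0.149 m and y of used_centre in the frame of keeper between -0.149 and -0.055 m) and value of joint cover above 0.097 m) or ((y of fresh_centre in the frame of keeper between -0.149 and -0.055 m and y of used_centre in the frame of keeper between 0.055 and 0.149 m) and value of joint cover below -0.097 m)) and x of fresh_centre in the frame of keeper between -0.075 and 0.075 m and z of fresh_centre in the frame of keeper between 0.018 and 0.028 m and angle between each of fresh_centre, used_centre's own z axis and vertical below 0.12 rad and x of used_centre in the frame of keeper between -0.075 and 0.075 m and z of used_centre in the frame of keeper between 0.018 and 0.028 m and value of joint cover_lift below 0.003 m and linear speed of butter_fresh below 0.02 m/s); the robot touches nothing.
It fails at once if the cover is slid over the well in use ((value of joint cover above 0.04 m and y of used_centre in the frame of keeper above 0 m) or (value of joint cover below -0.04 m and y of used_centre in the frame of keeper below 0 m)).
It fails at once if the stick in use is shifted more than 20 mm (distance of used_centre from where it was at the start of the episode above 0.02 m).
It fails at once if the black pepper mill is knocked over (angle between pepper_mill's own z axis and vertical above 0.5 rad).
It also fails if it takes over 48 s, if anything falls off the work surface, if the arm or the gripper's body presses on something with over 40 N, if the wrist force passes 120 N, or if a joint passes its speed limit or range.

## Working session

There is one attempt and no reset: what is moved stays moved. The work goes in short steps, Python scripts to look and compute and a shell command to move; the robot and the scene stay as the last step left them, time stands still between calls to the robot, and variables do not carry over. Pictures are saved under pics/ and viewed, and the job is handed in when it is done.

```bash
mkdir -p pics; ls; python3 - <<'E'
from plant import r
import cv2
for n in("scene","top"):
    im=r.capture(n); cv2.imwrite(f"pics/{n}0.png",im[:,:,::-1]); p=r.camera_params(n); print(n,p)
    for t in("keeper","handle","fresh_centre","used_centre","pepper_mill","cover"):
        print(t,[(d['p'],d['xy']) for d in r.recognise(t,n)][:3])
print(r.get_state())
E
```

```text
pics
scene {'vfov': 42.415042365653306, 'cx': 322.4417931756486, 'cy': 204.13078984956667, 'R': array([[-0.69892173, -0.71513823,  0.00925883],
       [-0.38480963,  0.36510841, -0.84771304],
       [ 0.60285153, -0.59604795, -0.53037428]]), 't': array([0.38034115, 0.28606906, 0.75872765])}
keeper [(0.69, [278.5, 254.4])]
handle [(0.79, [264.0, 250.2]), (0.35, [276.2, 255.9])]
fresh_centre [(0.98, [432.5, 214.8])]
used_centre [(0.79, [211.6, 263.0])]
pepper_mill [(0.88, [346.4, 171.2])]
cover [(0.7, [265.9, 251.9]), (0.56, [345.2, 172.2])]
top {'vfov': 47.28959665370767, 'cx': 311.77958419269, 'cy': 200.30430479156732, 'R': array([[-0.01726209, -0.99979189,  0.01087221],
       [-0.99789819,  0.01654808, -0.0626527 ],
       [ 0.06245975, -0.01193087, -0.99797617]]), 't': array([-0.00429961,  0.5388128 ,  1.11169207])}
keeper [(0.65, [248.8, 192.9])]
handle []
fresh_centre [(0.66, [406.3, 241.4])]
used_centre [(0.71, [212.5, 181.2])]
pepper_mill [(0.61, [372.4, 164.2])]
cover [(0.83, [248.0, 193.0])]
{'time_s': 0.7, 'joints': array([-5.96958140e+01,  2.05446541e+01,  6.82245165e-01, -2.66233492e-03,
       -7.01360270e+01, -1.65067509e+01]), 'qd': array([ 0.02869799, -0.00948159,  0.0186247 ,  0.02629166, -0.08697418,
       -0.05198412]), 'joint_torque': array([ 1.21977384e-03, -5.82156157e+01,  2.93250239e+01,  7.00131342e+00,
        1.24389119e-02, -3.78799336e-05]), 'tcp_pos': array([ 0.16096904, -0.65549661,  0.22657431]), 'eef_rot': array([-1.79999212e+02,  2.84513619e-03, -1.66203469e+02]), 'contact_force': array([-0.06412018, -0.36752687, -0.06807669]), 'moment': array([-0.01684675,  0.04120835,  0.02041163]), 'gripper_width': 0.08768654337550681}
```

View pics/scene0.png

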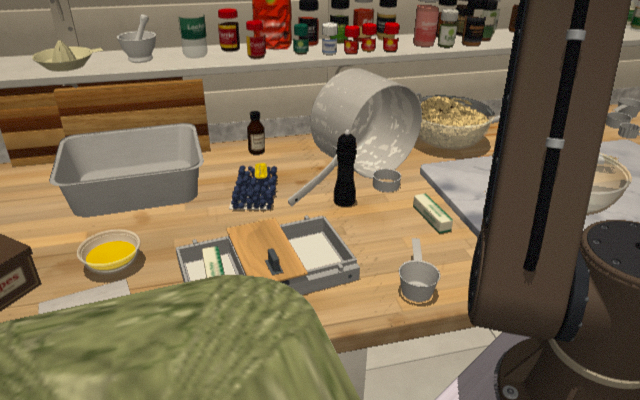

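View pics/top0.png

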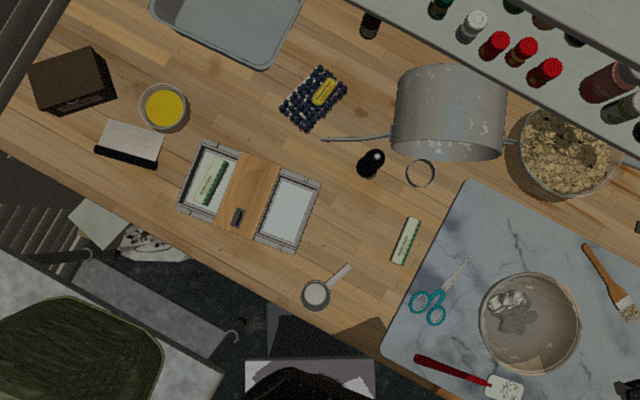

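```bash
python3 - <<'E'
import cv2
im=cv2.imread("pics/top0.png")
c=im[130:290,150:450]; cv2.imwrite("pics/topc.png",cv2.resize(c,None,fx=2.6,fy=2.6,interpolation=cv2.INTER_CUBIC))
im=cv2.imread("pics/scene0.png")
c=im[130:330,150:480]; cv2.imwrite("pics/scenec.png",cv2.resize(c,None,fx=2.4,fy=2.4,interpolation=cv2.INTER_CUBIC))
E
```

```text
(no output)
```

View pics/topc.png

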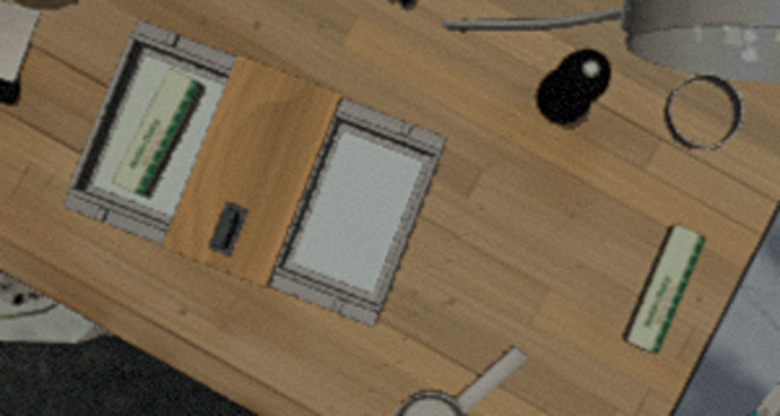

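View pics/scenec.png

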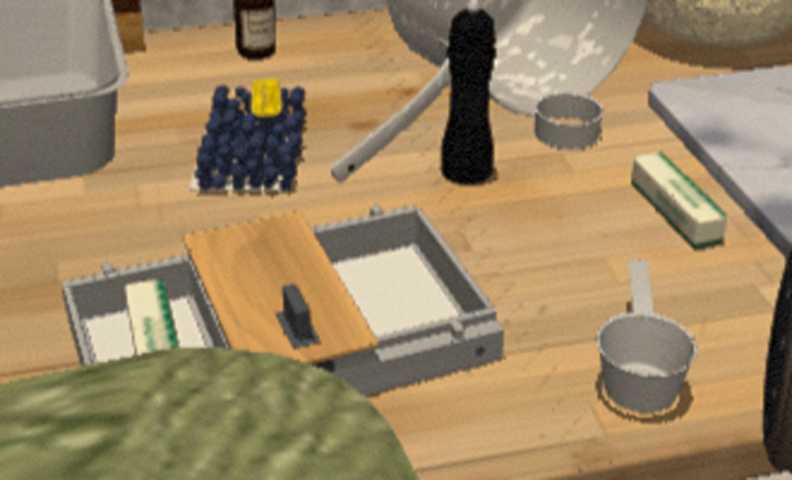

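The top view shows butter in the left (+y) well (crop 160,130), so the right (-y) well is the empty one. The loose stick is at crop (665,288), and the handle is at crop (228,228).

```bash
cat > h.py <<'E'
import numpy as np, cv2
from plant import r
def P(n):
    p=r.camera_params(n); f=200/np.tan(np.radians(p['vfov']/2)); return p,f
def proj(n,X):
    p,f=P(n); c=np.atleast_2d(X)@p['R'].T+p['t']; return np.c_[p['cx']+f*c[:,0]/c[:,2],p['cy']+f*c[:,1]/c[:,2]]
def back(n,uv,z):
    p,f=P(n); C=-p['R'].T@p['t']; o=[]
    for u,v in np.atleast_2d(uv):
        d=p['R'].T@np.array([(u-p['cx'])/f,(v-p['cy'])/f,1]); o.append(C+d*(z-C[2])/d[2])
    return np.array(o)
E
python3 - <<'E'
from h import *
for n in("top","scene"):
    p,f=P(n); print(n,f,-p['R'].T@p['t'])
cr=lambda a:np.array(a,float)/2.6+[150,130]
k=back("top",cr([(140,20),(443,140),(378,325),(66,205)]),.04); print(k,k.mean(0),[np.linalg.norm(k[i]-k[i-1]) for i in range(4)])
s=back("top",cr([(675,225),(705,236),(656,352),(625,340)]),.032);print(s,s.mean(0),[np.linalg.norm(s[i]-s[i-1]) for i in range(4)])
a=(s[0]+s[1]-s[2]-s[3]);print("stick yaw",np.degrees(np.arctan2(a[1],a[0])))
a=k[0]+k[1]-k[2]-k[3];print("keeper x yaw",np.degrees(np.arctan2(a[1],a[0])))
a=k[0]+k[3]-k[1]-k[2];print("keeper y yaw-90",np.degrees(np.arctan2(a[1],a[0]))-90)
print("handle",back("top",cr([(237,205),(235,208),(228,228)]),.081)) 
sc=lambda a:np.array(a,float)/2.4+[150,130]
print("scene keeper corners", back("scene",sc([(417,207),(502,325)]),.04))
print("scene stick", back("scene",sc([(633,160),(660,153),(725,212),(690,222)]),.032))
print("scene handle top",back("scene",sc([(284,286),(296,286),(307,305),(296,308)]),.081))
print("mill base",back("top",cr([(563,100)]),0), back("scene",sc([(468,178)]),0))
E
```

```text
top 456.8080110683999 [4.68170088e-01 4.84279405e-05 1.14324702e+00]
scene 515.4300907607434 [-0.0814893   0.61978833  0.64139259]
[[ 0.69429474  0.24698753  0.04      ]
 [ 0.5768724  -0.03470581  0.04      ]
 [ 0.40630602  0.02849237  0.04      ]
 [ 0.5220497   0.3158131   0.04      ]] [0.54988072 0.1391468  0.04      ] [np.float64(0.18548668815092442), np.float64(0.3051870578534669), np.float64(0.18189805041788965), np.float64(0.30975764422963037)]
[[ 0.49411633 -0.2510392   0.032     ]
 [ 0.48333396 -0.27890589  0.032     ]
 [ 0.37622943 -0.22967525  0.032     ]
 [ 0.38785083 -0.20106864  0.032     ]] [ 0.43538264 -0.24017224  0.032     ] [np.float64(0.11742833243722964), np.float64(0.02987995483717918), np.float64(0.11787720956392925), np.float64(0.030877097298643075)]
stick yaw -24.934925430080934
keeper x yaw -21.062725460863415
keeper y yaw-90 -22.282442992842505
handle [[0.51749067 0.15177456 0.081     ]
 [0.51483803 0.15357873 0.081     ]
 [0.49708174 0.15994869 0.081     ]]
scene keeper corners [[ 0.56552743 -0.02422152  0.04      ]
 [ 0.40238145  0.04407234  0.04      ]]
scene stick [[ 0.4903248  -0.23923783  0.032     ]
 [ 0.48033226 -0.26869336  0.032     ]
 [ 0.37876193 -0.22661339  0.032     ]
 [ 0.39108106 -0.19053426  0.032     ]]
scene handle top [[0.51332213 0.16708599 0.081     ]
 [0.50713368 0.16059648 0.081     ]
 [0.48382553 0.16952464 0.081     ]
 [0.48664809 0.17762033 0.081     ]]
mill base [[ 0.61788829 -0.15310445  0.        ]] [[ 0.61097941 -0.13933962  0.        ]]
```

```bash
cat >> h.py <<'E'
def tri(a,b):
    rows=[];
    A=[];B=[]
    for n,uv in(("top",a),("scene",b)):
        p,f=P(n);C=-p['R'].T@p['t'];d=p['R'].T@np.array([(uv[0]-p['cx'])/f,(uv[1]-p['cy'])/f,1]);d/=np.linalg.norm(d)
        M=np.eye(3)-np.outer(d,d);A.append(M);B.append(M@C)
    X=np.linalg.solve(A[0]+A[1],B[0]+B[1]);
    return X,proj("top",X)[0]-a,proj("scene",X)[0]-b
E
python3 - <<'E'
from h import *
cr=lambda a:np.array(a,float)/2.6+[150,130]
sc=lambda a:np.array(a,float)/2.4+[150,130]
for nm,a,b in[("keeper back right",(443,140),(417,207)),("keeper front right",(378,325),(502,325)),("st0",(675,225),(633,160)),("st1",(705,236),(660,153)),("st2",(656,352),(725,212)),("st3",(625,340),(690,222)),
("cover front right",(268,285),(377,347)),("cover backright",(341,96),(300,212)),("cover backleft",(237,55),(186,237)),("board corner",None,None)]:
    if a: print(nm,*tri(cr(a),sc(b)))
# project TCP (known)
from plant import r
s=r.get_state();print(s['tcp_pos'],proj("top",s['tcp_pos']),proj("scene",s['tcp_pos']))
E
```

```text
keeper back right [ 0.57753749 -0.0354142   0.02922962] [0.15359282 0.15856821] [-0.24986499 -0.01823577]
keeper front right [0.40845005 0.03117608 0.02913389] [-1.00843377 -1.1236882 ] [1.94377535 0.07078102]
st0 [ 0.49593002 -0.25140106  0.0245223 ] [-0.55992576 -0.65871258] [ 0.91736764 -0.02051492]
st1 [ 0.48488237 -0.27931152  0.02573109] [-0.49432415 -0.5891216 ] [ 0.80857576 -0.02731454]
st2 [ 0.37774473 -0.2285955   0.03169135] [-0.48979555 -0.63189249] [ 0.90486875 -0.04231053]
st3 [ 0.39109649 -0.19906441  0.02822289] [-1.14386345 -1.43651454] [ 2.09809949 -0.08043939]
cover front right [0.44665457 0.13113203 0.0413536 ] [-0.71849533 -0.7107056 ] [1.34365113 0.1009311 ]
cover backright [0.62026183 0.06106634 0.04709352] [-0.67092539 -0.6235121 ] [1.05637274 0.11623577]
cover backleft [0.65876263 0.15573302 0.04696663] [-0.06546476 -0.05531399] [0.1014996  0.01510852]
[ 0.16096904 -0.65549661  0.22657431] [[640.81308562 378.86063378]] [[660.49435339 109.27776678]]
```

```bash
python3 -m inch '0 0 0 0 0 .1125 1;0 0 0 0 0 .1125 1;0 0 0 0 0 .1125 1;0 0 0 0 0 .1125 1;0 0 0 0 0 .1125 1;0 0 0 0 0 .1125 1;-.005 .015 0 0 0 0 1;-.005 .03 0 0 0 0 1;-.005 .035 0 0 0 0 1;-.005 .035 0 0 0 0 1;-.005 .035 0 0 0 0 1;-.005 .035 0 0 0 0 1;-.005 .035 0 0 0 0 1;-.005 .035 0 0 0 0 1;-.005 .035 0 0 0 0 1;-.005 .035 0 0 0 0 1;-.005 .035 0 0 0 0 1;-.005 .035 0 0 0 0 1;-.005 .035 0 0 0 0 1;-.005 .03 0 0 0 0 1'
python3 -m inch '0 .02 .02 0 0 0 1;0 .012 .02 0 0 0 1;0 0 .02 0 0 0 1;0 0 .02 0 0 0 1;0 0 .02 0 0 0 1;0 0 .015 0 0 0 1;0 0 0 0 0 0 1;0 0 0 0 0 0 1;0 0 0 0 0 0 1'
```

```text
time_s: 2.37
tcp_pos: [0.4187, -0.2653, 0.227]
eef_rot: [180.0, 0.1, 155.3]
contact_force: [-0.3, -1.4, -0.1]
gripper_width: 0.088
time_s: 3.12
tcp_pos: [0.4321, -0.2386, 0.1126]
eef_rot: [180.0, 0.1, 155.2]
contact_force: [0.1, -0.3, 1.1]
gripper_width: 0.0877
```

```bash
python3 - <<'E'
from h import *
s=r.get_state();t=s['tcp_pos'];print(t)
o=[]
for n,c in(("top",(330,440,180,290)),("scene",(370,510,120,260))):
    im=r.capture(n)[:,:,::-1].copy(); u=proj(n,t)[0]
    print(n,u); x0,x1,y0,y1=c
    k=400/(y1-y0)
    q=cv2.resize(im[y0:y1,x0:x1],None,fx=k,fy=k,interpolation=cv2.INTER_CUBIC)
    cv2.drawMarker(q,tuple(int(v) for v in ((u-[x0,y0])*k)),(0,0,255),0,14,1); o.append(q[:,:395])
cv2.imwrite("pics/a.png",np.hstack(o))
E
```

```text
[ 0.43207751 -0.23864278  0.11259648]
top [413.00720576 243.19943275]
scene [439.4280702  174.76068717]
```

View pics/a.png

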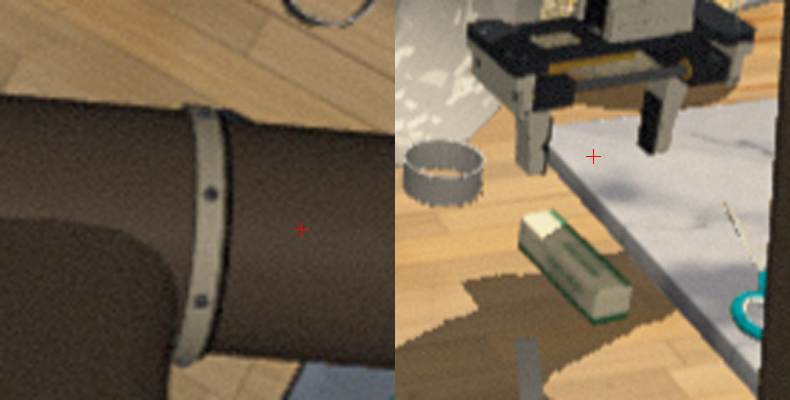

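The scene view shows the finger tips astride the stick. Their midpoint (593,162) matches the projected TCP (593,157) to within about 2 camera pixels, so the stick is at about (0.437, -0.237). Next I descend and grip.

```bash
python3 -m inch '-.004 .0035 .01 0 0 0 1;0 0 .015 0 0 0 1;0 0 .02 0 0 0 1;0 0 .02 0 0 0 1;0 0 .02 0 0 0 1;0 0 .01 0 0 0 1;0 0 .0075 0 0 0 1;0 0 0 0 0 0 1;0 0 0 0 0 0 1;0 0 0 0 0 0 0;0 0 0 0 0 0 0;0 0 0 0 0 0 0;0 0 0 0 0 0 0;0 0 0 0 0 0 0;0 0 0 0 0 0 0;0 0 0 0 0 0 0;0 0 0 0 0 0 0;0 0 0 0 0 0 0' 20
python3 - <<'E'
from h import *
from scipy.optimize import least_squares
cr=lambda a:np.array(a,float)/2.6+[150,130]
sc=lambda a:np.array(a,float)/2.4+[150,130]
# keeper-frame points (m): cover top corners z.051, keeper rim corners z.04, handle top
M=[((.095,.156,.04),(140,20),None),((.095,-.156,.04),(443,140),(417,207)),((-.095,-.156,.04),(378,325),(502,325)),((-.095,.156,.04),(66,205),None),
((.096,.052,.051),(237,55),(186,237)),((.096,-.052,.051),(341,96),(300,212)),((-.096,-.052,.051),(268,285),(377,347)),((-.096,.052,.051),(163,245),None),
((-.058,0,.081),(235,208+18*0),None) if 0 else ((-.058,0,.081),None,(296,296))]
def res(p,use):
    c,s=np.cos(p[2]),np.sin(p[2]);o=[]
    for X,a,b in M:
        W=[p[0]+c*X[0]-s*X[1],p[1]+s*X[0]+c*X[1],X[2]]
        if a and "t" in use:o+=list(proj("top",W)[0]-cr(a))
        if b and "s" in use:o+=list(proj("scene",W)[0]-sc(b))
    return np.array(o)
for u in("t","s","ts"):
    q=least_squares(res,[.55,.14,-.38],args=(u,),loss="soft_l1");c,s=np.cos(q.x[2]),np.sin(q.x[2])
    print(u,q.x[:2],np.degrees(q.x[2]),np.round(q.fun,1)); print(" handle",q.x[0]-.058*c,q.x[1]-.058*s," well",q.x[0]+.102*s,q.x[1]-.102*c)
E
```

```text
time_s: 4.72
tcp_pos: [0.4365, -0.2372, 0.0091]
eef_rot: [-180.0, -0.0, 155.1]
contact_force: [-0.2, -0.6, 0.4]
gripper_width: 0.0328
t [0.55066355 0.14034001] -21.920192815003144 [-1.1 -1.1  2.1 -1.5 -1.1  0.9 -2.   0.6  0.9 -0.5  1.2 -0.9  0.2  1.2
 -0.2  1. ]
 handle 0.49685667878138695 0.16199226286532825  well 0.512585448628916 0.045714123049267114
s [0.54882002 0.14941501] -23.35096962983402 [-0.4 -2.9  1.1  0.6 -1.1 -0.7  1.3 -0.2  0.3 -0.2 -1.   1.5]
 handle 0.49557056085927853 0.17240402354777853  well 0.5083910580593645 0.05576940239461242
ts [0.55054059 0.14494736] -22.758721627778012 [-2.1 -1.7  0.4 -0.4 -0.2 -4.3 -3.9  1.6  2.2 -1.5 -4.1 -0.4 -0.3 -0.5
 -0.2 -1.7 -0.3 -0.3  1.8 -1.4 -2.4  1.4  1.9 -2.1 -2.5  0.6  0.7 -0.1]
 handle 0.49705634549958666 0.16738473732067458  well 0.5110817507999896 0.05088886612276719
```

```bash
python3 -m inch '0 0 -.01 0 0 0 0;0 0 -.02 0 0 0 0;0 0 -.03 0 0 0 0;0 0 -.03 0 0 0 0;0 .01 -.02 0 0 0 0;.004 .02 0 0 0 0 0;.005 .025 0 0 0 0 0;.005 .03 0 0 0 0 0;.005 .03 0 0 0 0 0;.005 .03 0 0 0 0 0;.005 .03 0 0 0 0 0;.005 .03 0 0 0 0 0;.005 .03 0 0 0 0 0;.005 .025 0 0 0 0 0;.005 .02 0 0 0 0 0;.0056 .0121 0 0 0 0 0;0 0 0 0 0 -.04 0;0 0 0 0 0 0 0;0 0 0 0 0 0 0;0 0 0 0 0 0 0'
cat > look.py <<'E'
import sys
from h import *
s=r.get_state();t=s['tcp_pos'];print(t,s['eef_rot'],s['gripper_width'])
o=[]
a=eval(sys.argv[2])
for n,c in(("top",a[0]),("scene",a[1])):
    im=r.capture(n)[:,:,::-1].copy(); u=proj(n,t)[0]; x0,x1,y0,y1=c
    k=min(390/(x1-x0),590/(y1-y0)); print(n,u,"scale",k)
    q=cv2.resize(im[y0:y1,x0:x1],None,fx=k,fy=k,interpolation=cv2.INTER_CUBIC)
    cv2.drawMarker(q,tuple(int(v) for v in ((u-[x0,y0])*k)),(0,0,255),0,14,1); o.append(q)
H=max(q.shape[0] for q in o)
cv2.imwrite(sys.argv[1],np.hstack([cv2.copyMakeBorder(q,0,H-q.shape[0],0,0,0) for q in o]))
E
python3 look.py pics/b.png '((170,350,130,270),(170,370,130,310))'
```

```text
time_s: 6.38
tcp_pos: [0.5096, 0.0505, 0.1189]
eef_rot: [-180.0, -0.0, 157.3]
contact_force: [0.4, 0.0, -1.1]
gripper_width: 0.0331
[0.50961647 0.05048435 0.11888447] [-1.79985091e+02 -2.01254896e-02  1.57330842e+02] 0.03309242443761223
top [284.00478682 210.8537365 ] scale 2.1666666666666665
scene [316.69652594 208.16608003] scale 1.95
```

View pics/b.png

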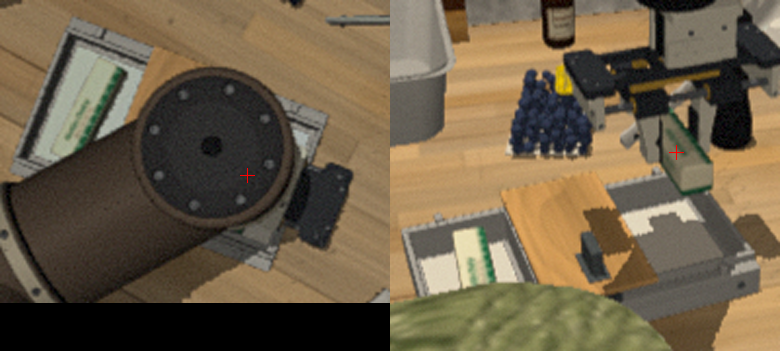

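The stick is held level over the empty well (scene crop 685,155), and its shadow falls in the well. I'll zoom in and overlay a wireframe to calibrate the offset.

```bash
cat > z.py <<'E'
from h import *
s=r.get_state();t=s['tcp_pos'];yaw=np.radians(s['eef_rot'][2]+180)
im=r.capture("scene")[:,:,::-1].copy();x0,y0=255,175;k=5
q=cv2.resize(im[y0:295,x0:x0+120],None,fx=k,fy=k,interpolation=cv2.INTER_CUBIC)
def wire(C,yaw,bx,col):
    c,s_=np.cos(yaw),np.sin(yaw);f=lambda X:tuple(int(v) for v in (proj("scene",[C[0]+c*X[0]-s_*X[1],C[1]+s_*X[0]+c*X[1],X[2]])[0]-[x0,y0])*k)
    for a,b in bx: cv2.line(q,f(a),f(b),col,1)
def box(hx,hy,z0,z1,cx=0,cy=0):
    o=[];R=[(cx+hx,cy+hy),(cx+hx,cy-hy),(cx-hx,cy-hy),(cx-hx,cy+hy)]
    for i in range(4):
        o+=[(R[i]+(z0,),R[i]+(z1,)),(R[i-1]+(z0,),R[i]+(z0,)),(R[i-1]+(z1,),R[i]+(z1,))]
    return o
wire(t,yaw,box(.06,.0165,t[2]-.009,t[2]+.023),(0,0,255))
import sys
kx,ky,kw=map(float,sys.argv[1:4])
wire((kx,ky),np.radians(kw),box(.095,.156,.0,.04)+box(.075,.048,.007,.04,0,-.102)+box(.096,.052,.045,.051)+box(.018,.006,.051,.081,-.058,0),(255,0,255))
cv2.imwrite(sys.argv[4],q)
E
python3 z.py .5505 .145 -22.5 pics/c.png
```

```text
(no output)
```

View pics/c.png

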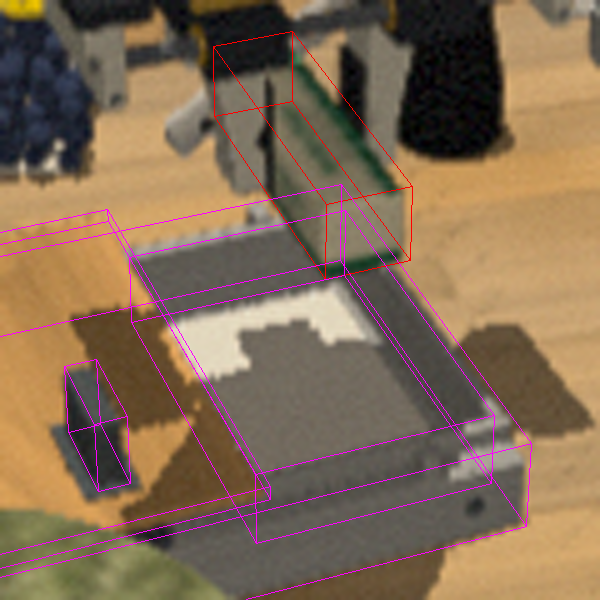

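The wireframes agree: the held stick to within about 1–2 px, and the keeper to within about 2 px. The well centre is at about (0.513, 0.050). I'll lower in two stages.

```bash
python3 -m inch '-.003 0 .01 0 0 0 0;0 0 .015 0 0 0 0;0 0 .015 0 0 0 0;0 0 .01 0 0 0 0;0 0 .008 0 0 0 0;0 0 0 0 0 0 0;0 0 0 0 0 0 0'; python3 z.py .552 .144 -22.5 pics/d.png
```

```text
time_s: 7.12
tcp_pos: [0.5126, 0.0495, 0.0607]
eef_rot: [-180.0, -0.0, 157.4]
contact_force: [0.9, -0.8, -1.6]
gripper_width: 0.0331
```

View pics/d.png

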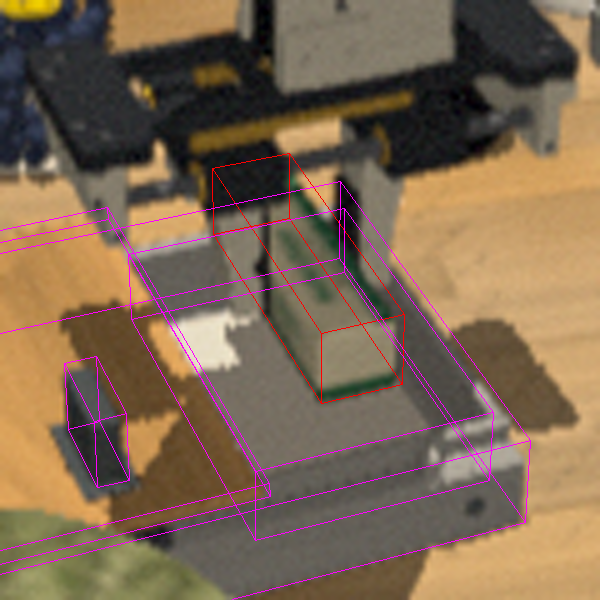

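```bash
python3 -m inch '-.003 0 .008 0 0 0 0;0 0 .008 0 0 0 0;0 0 .008 0 0 0 0;0 0 .008 0 0 0 0;0 0 .006 0 0 0 0;0 0 .004 0 0 0 0;0 0 0 0 0 0 0;0 0 0 0 0 0 0'; python3 z.py .552 .144 -22.5 pics/e.png
```

```text
time_s: 7.83
tcp_pos: [0.5153, 0.0485, 0.0188]
eef_rot: [-180.0, -0.0, 157.4]
contact_force: [0.0, -0.5, -1.4]
gripper_width: 0.0334
```

View pics/e.png

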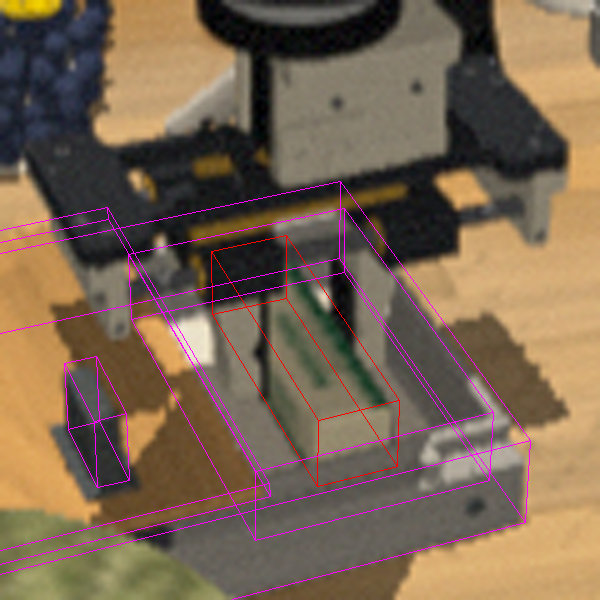

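The stick is inside the well walls (crop 330,400) with no contact force. I'll lower it the last 2–3 mm, then release.

```bash
python3 -m inch '0 0 .0015 0 0 0 0;0 0 .001 0 0 0 0;0 0 0 0 0 0 0;0 0 0 0 0 0 .46;0 0 0 0 0 0 .46;0 0 0 0 0 0 .46;0 0 0 0 0 0 .46'; python3 -m inch '0 0 -.005 0 0 0 .46;0 0 -.01 0 0 0 .46;0 0 -.015 0 0 0 .46;0 0 -.02 0 0 0 .46;0 0 -.03 0 0 0 .46;0 0 -.03 0 0 0 .46;0 0 0 0 0 0 .46;0 0 0 0 0 0 .46'; python3 z.py .552 .144 -22.5 pics/f.png
```

```text
time_s: 8.47
tcp_pos: [0.5156, 0.0486, 0.0168]
eef_rot: [180.0, 0.0, 157.4]
contact_force: [0.1, 0.7, 0.2]
gripper_width: 0.0404
time_s: 9.13
tcp_pos: [0.5168, 0.0491, 0.1295]
eef_rot: [179.8, 0.2, 157.4]
contact_force: [0.1, -0.8, -0.6]
gripper_width: 0.0403
```

View pics/f.png

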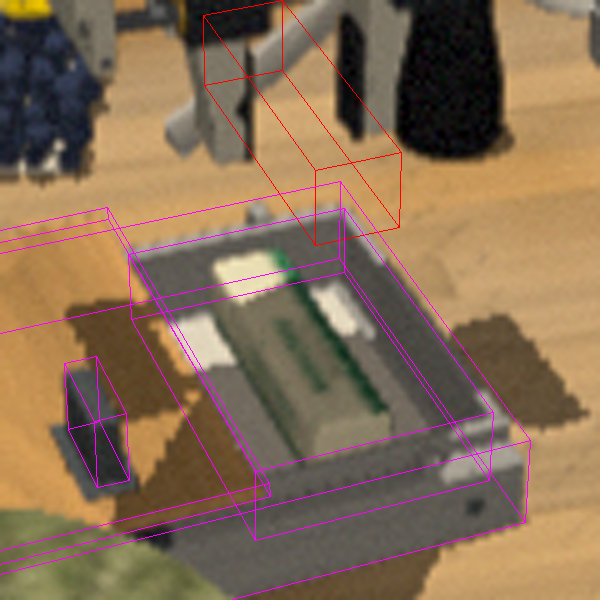

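The stick lies flat in the right-hand well, between crop (250,270) and (350,430). Now I'll locate the handle with a closer zoom.

```bash
sed -e 's/x0,y0=255,175;k=5/x0,y0=250,235;k=12/' -e 's/y0:295,x0:x0+120/y0:285,x0:x0+60/' z.py > z2.py; python3 z2.py .552 .144 -22.5 pics/g.png; python3 - <<'E'
import numpy as np
c,s=np.cos(np.radians(-22.5)),np.sin(np.radians(-22.5)); print(.552-.058*c,.144-.058*s)
E
```

```text
0.4984149871143454 0.1661956390771752
```

View pics/g.png

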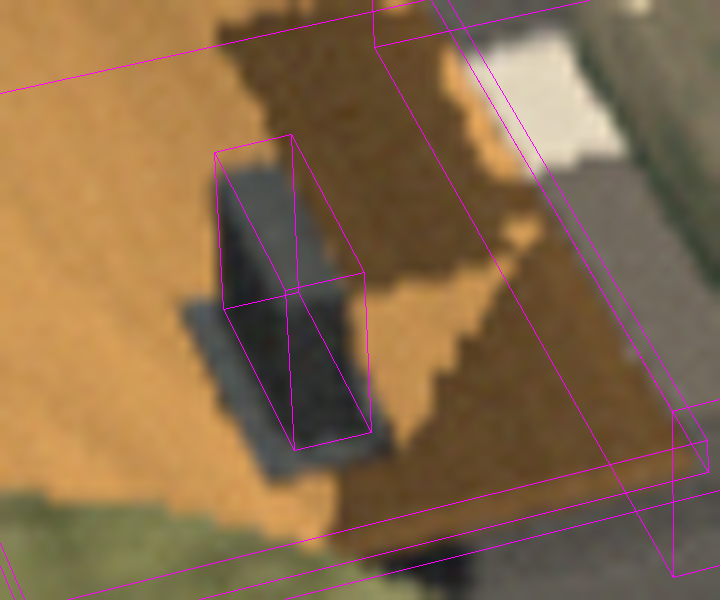

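The handle wireframe fits the base of the bar to under 1 px. Fused with the top view, the handle is at about (0.498, 0.164). Next I move over it.

```bash
python3 -m inch '.004 .006 0 0 0 0 .6;.008 .012 0 0 0 0 .6;.0125 .02 0 0 0 0 .6;.0125 .02 0 0 0 0 .6;.0125 .02 0 0 0 0 .6;.008 .014 0 0 0 0 .6;.004 .0068 0 0 0 0 .6;0 0 0 0 0 0 .6;0 0 .012 0 0 0 .6;0 0 .01 0 0 0 .6;0 0 0 0 0 0 .6;0 0 0 0 0 0 .6'; python3 z2.py .552 .144 -22.5 pics/h.png; python3 z.py .552 .144 -22.5 pics/h2.png
```

```text
time_s: 10.23
tcp_pos: [0.496, 0.1624, 0.1037]
eef_rot: [-179.9, -0.1, 157.4]
contact_force: [-0.7, -0.2, -0.8]
gripper_width: 0.0526
```

View pics/h.png

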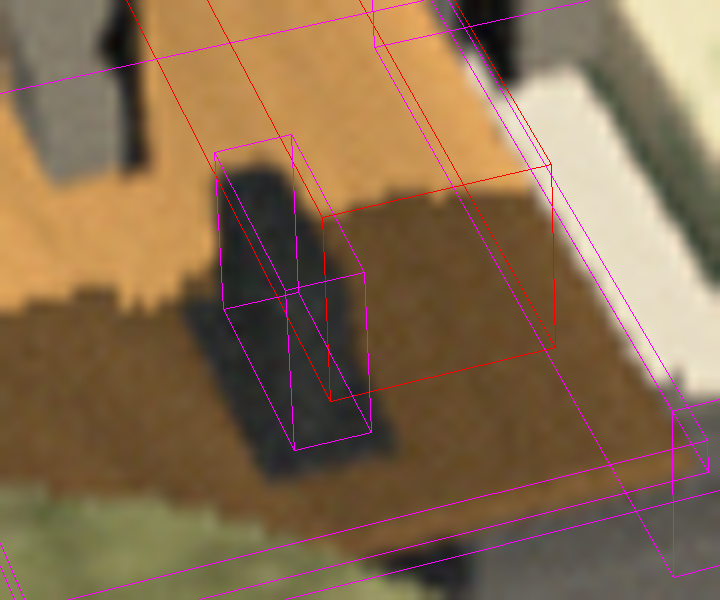

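View pics/h2.png

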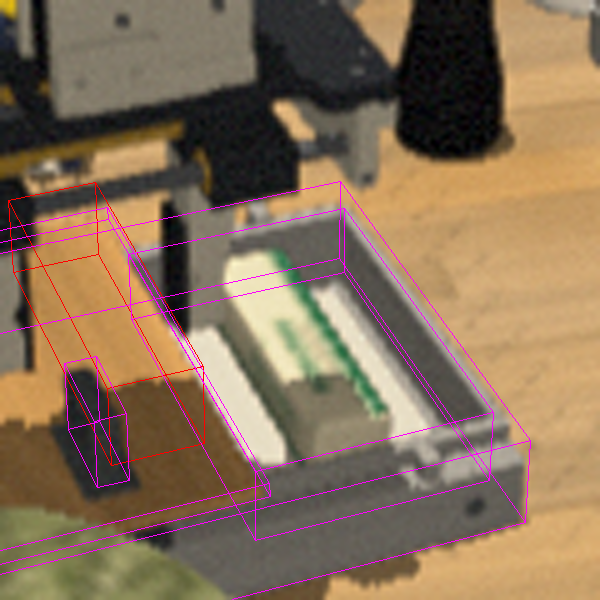

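The fingers straddle the handle, clear on both sides. I'll descend and close gently.

```bash
python3 -m inch '-.001 .002 .008 0 0 0 .6;0 0 .012 0 0 0 .6;0 0 .012 0 0 0 .6;0 0 .01 0 0 0 .6;0 0 .005 0 0 0 .6;0 0 0 0 0 0 .6;0 0 0 0 0 0 .6' 8; python3 -m inch '0 0 0 0 0 0 0;0 0 0 0 0 0 0;0 0 0 0 0 0 0;0 0 0 0 0 0 0;0 0 0 0 0 0 0;0 0 0 0 0 0 0;0 0 0 0 0 0 0' 8; python3 z.py .552 .144 -22.5 pics/i.png
```

```text
time_s: 10.92
tcp_pos: [0.4983, 0.1648, 0.0575]
eef_rot: [-180.0, -0.0, 157.4]
contact_force: [0.8, -0.3, 0.9]
gripper_width: 0.0525
time_s: 11.5
tcp_pos: [0.4984, 0.165, 0.0577]
eef_rot: [180.0, 0.0, 157.4]
contact_force: [0.2, -0.2, 1.7]
gripper_width: 0.0122
```

View pics/i.png

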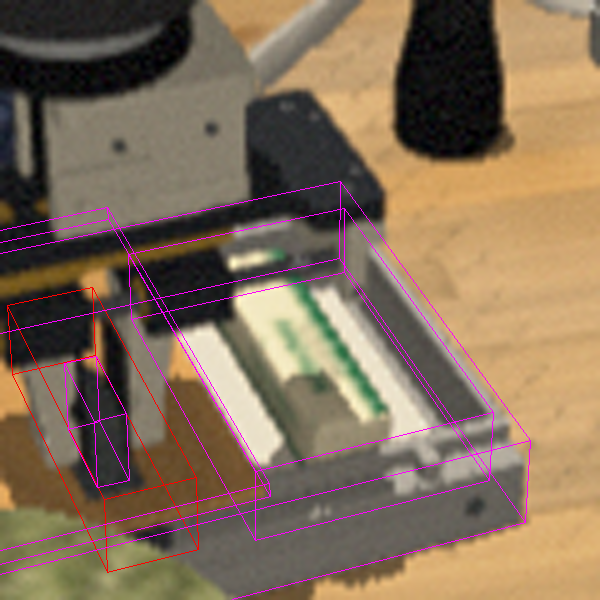

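Gripped at 12.2 mm with no side force. Next: lift 11 mm, then slide towards -y.

```bash
python3 -m inch '0 0 0 0 0 0 0;0 0 0 0 0 0 0;0 0 -.003 0 0 0 0;0 0 -.004 0 0 0 0;0 0 -.004 0 0 0 0;0 0 0 0 0 0 0;0 0 0 0 0 0 0' 30; python3 -m inch '0 -.004 0 0 0 0 0;0 -.006 0 0 0 0 0;0 -.008 0 0 0 0 0;0 -.008 0 0 0 0 0;0 -.007 0 0 0 0 0;0 0 0 0 0 0 0;0 0 0 0 0 0 0'; python3 z.py .552 .144 -22.5 pics/j.png
```

```text
time_s: 12.13
tcp_pos: [0.4983, 0.1648, 0.0688]
eef_rot: [180.0, 0.0, 157.4]
contact_force: [2.1, -1.1, -3.4]
gripper_width: 0.0115
time_s: 12.72
tcp_pos: [0.4854, 0.133, 0.0688]
eef_rot: [-180.0, 0.0, 157.4]
contact_force: [4.6, -2.5, -3.5]
gripper_width: 0.0117
```

View pics/j.png

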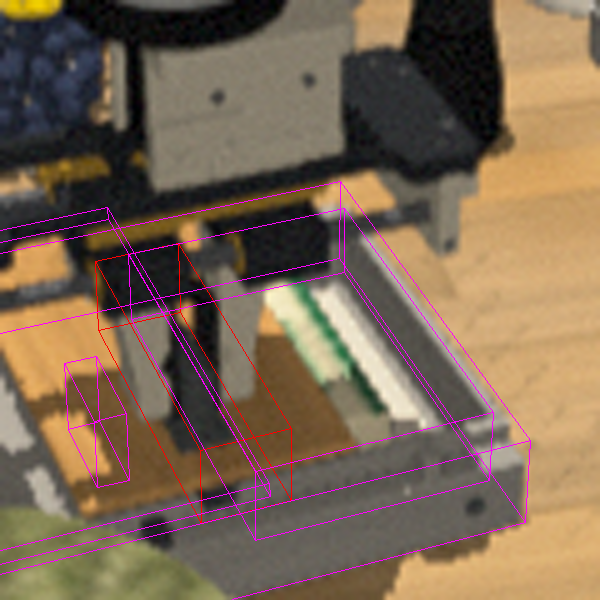

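The cover has followed the handle about 33 mm and is past the bump. I'll continue with a slight sideways correction for the keeper's true yaw.

```bash
python3 -m inch '-.0008 -.006 0 0 0 0 0;-.0003 -.01 0 0 0 0 0;-.0002 -.01 0 0 0 0 0;-.0002 -.01 0 0 0 0 0;-.0002 -.01 0 0 0 0 0;-.0002 -.01 0 0 0 0 0;-.0001 -.006 0 0 0 0 0;0 0 0 0 0 0 0;0 0 0 0 0 0 0'; python3 z.py .552 .144 -22.5 pics/k.png
```

```text
time_s: 13.52
tcp_pos: [0.4621, 0.0751, 0.0682]
eef_rot: [-179.9, -0.1, 157.3]
contact_force: [-6.1, 1.2, -3.5]
gripper_width: 0.0116
```

View pics/k.png

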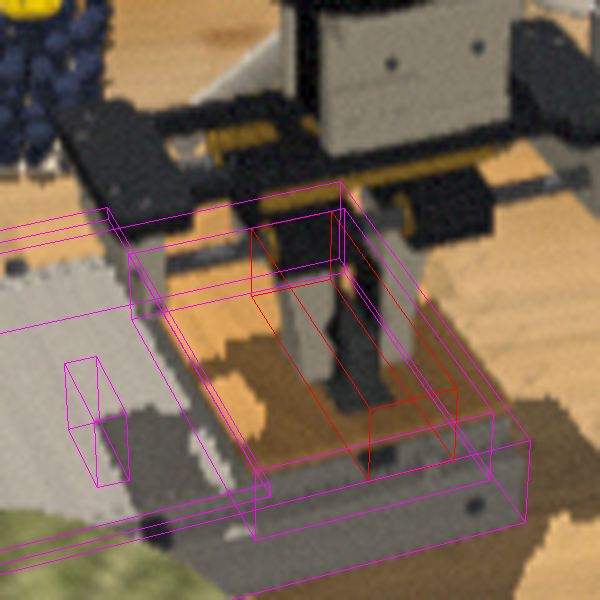

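Travel is 97 mm so far. I'll push the rest to the end stop and check the force.

```bash
python3 -m inch '.0004 -.002 0 0 0 0 0;.0004 -.002 0 0 0 0 0;0 -.001 0 0 0 0 0;0 -.001 0 0 0 0 0;0 0 0 0 0 0 0;0 0 0 0 0 0 0'; python3 -m inch '0 -.001 0 0 0 0 0;0 0 .003 0 0 0 0;0 0 .003 0 0 0 0;0 0 .003 0 0 0 0;0 0 .002 0 0 0 0;0 0 0 0 0 0 0;0 0 0 0 0 0 0'
```

```text
time_s: 14.07
tcp_pos: [0.4604, 0.0709, 0.0685]
eef_rot: [-180.0, -0.0, 157.4]
contact_force: [-3.5, 1.1, -3.3]
gripper_width: 0.0116
time_s: 14.65
tcp_pos: [0.4603, 0.0706, 0.0577]
eef_rot: [180.0, 0.0, 157.4]
contact_force: [-4.5, 4.9, -0.9]
gripper_width: 0.0122
```

The cover is at 101.8 mm of travel, against the stop and back down at its original height. I'll release and retreat.

```bash
python3 -m inch '0 0 0 0 0 0 .5;0 0 0 0 0 0 .5;0 0 0 0 0 0 .5;0 0 0 0 0 0 .5;0 0 -.005 0 0 0 .5;0 0 -.015 0 0 0 .5;0 0 -.025 0 0 0 .5;0 0 -.03 0 0 0 .5;0 0 -.03 0 0 0 .5;0 0 -.03 0 0 0 .5;0 0 -.02 0 0 0 .5;0 0 0 0 0 0 .5;0 0 0 0 0 0 .5'; python3 z.py .552 .144 -22.5 pics/l.png; python3 look.py pics/l2.png '((150,350,120,280),(170,380,130,310))'
```

```text
time_s: 15.73
tcp_pos: [0.4609, 0.0705, 0.2142]
eef_rot: [179.8, 0.1, 157.4]
contact_force: [-0.8, -1.0, -0.3]
gripper_width: 0.0436
[0.46010811 0.07016134 0.21287279] [1.79942027e+02 2.47989507e-02 1.57397412e+02] 0.044130593024829995
top [272.32688761 233.55949085] scale 1.95
scene [328.61577818 177.33332484] scale 1.8571428571428572
```

View pics/l.png

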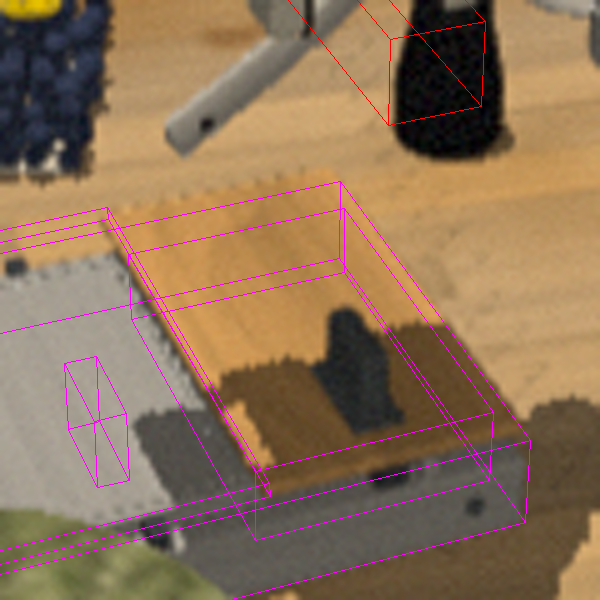

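View pics/l2.png

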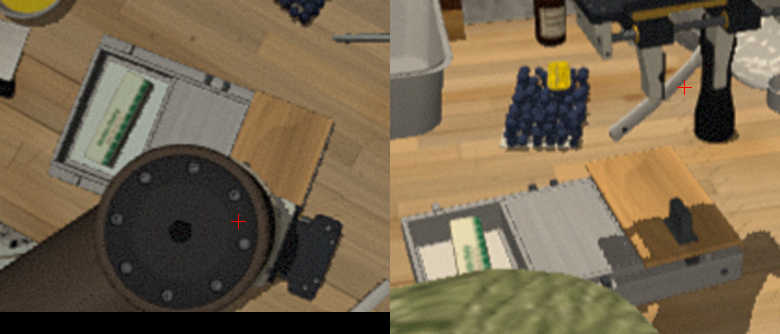

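The cover lies flush over the right-hand well and is down, with its front corner at crop (525,435) on the keeper's end. The used stick hasn't moved and the mill is upright. Handing in.

```bash
python3 -c "
from plant import r
print(r.get_state()['contact_force']); print(r.close_job())"
```

```text
[ 0.44899219  0.2887611  -0.84004037]
the job is handed in; nothing more can be done
None
```

The job is done and handed in at about 16 s of the 48 s allowed; no verdict is reported. The loose stick lies in the right-hand (-y) well, which was the empty one, and the wooden cover is shut over it.

- **Stick:** I set it down in the well and released it. The picture afterwards showed it lying flat between the walls. It is now hidden under the cover, so I couldn't look at it again.
- **Cover:** I lifted it about 11 mm by the handle and slid it until it met the end stop. The gripper had then travelled 101.8 mm, against the full 102 mm. Lowered and let go, the cover ended flush with the end of the keeper in the last pictures. Gripper height was the same before the lift and after lowering (57.7 mm), so the cover should be fully down.
- **Other things:** The last pictures show the used stick in its own well and the pepper mill upright. The gripper was well clear, with only noise (about 1 N) on the force reading.
- **Disagreement:** The two cameras placed the keeper and stick 6–10 mm apart, mostly in y. I used values in between and checked them against the gripper's known position. Sideways force reached about 6 N during the slide, because my estimate of the keeper's angle was slightly off.

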